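# Thread the drop rod through both guide bushes of the impact rig and hold it poised

## Robot

A 6-joint arm with a two-finger parallel gripper is mounted at the origin on a cart in front of the work surface, level with it; the furniture and walls round the work are solid. World frame = base frame: x ahead of the robot, y to its left, z up, the work surface at z = 0. Lengths are in mm, angles in rad, forces in N, time in s.
With the tool pointing down it reaches from about 275 to 825 mm from the base axis. Payload 4.9 kg.
Tool frame: the origin (TCP) lies at the very end of the fingers, on their centre line; the grasp point (between the pads) lies 19 mm behind it; z points along the fingers, y is the line along which they close (so a half turn about z gives the same grasp; the last joint's range is limited). The gripper opens to 85 mm and grips with 20 to 120 N. Pads are 22 mm wide; open, the fingers measure 114 mm over their backs; the gripper's body (76 mm by 85 mm) begins 54 mm behind the grasp point. The pads swing forward as they close: fully open they stand 13 mm farther back than shut.
Start: joints at [1.192, 0.326, -0.193, 1.052, 0, 1.437], TCP at [133.292, 533.621, 231.281] pointing down, gripper open.
Joint ranges: [-2.65, 2.65], [-0.97, 1.79], [-1.3, 1.35], [-1.93, 2.1], [-1.47, 1.37], [-3.14, 3.14]. Speed limits (rad/s): [2.57, 2.57, 3.14, 3.14, 3.14, 3.14].

## Interface

Orientations are given as [roll, pitch, yaw] about the fixed x, y, z axes, in that order (R = Rz(yaw) Ry(pitch) Rx(roll)).
In Python, from bench import bot, solve_ik, imaging gives the robot as it stands. Calls block until the motion is done:
- bot.move_ptp(position, orientation): joint-space move of the TCP to a pose.
- bot.movel(position, rot=None, max_speed=150, threshold=None): straight line of the TCP; rot=None keeps the orientation; max_speed is the mean speed in mm/s. With threshold (N) it stops when the force on the tool has changed by that much, and returns True; else False.
- bot.move_j(angles): joint-space move.
- bot.grip(opening, effort=None): opening from 0.0 (shut) to 1.0 (fully open); effort is the grip in N (None keeps the last); returns when the fingers have stopped.
- bot.dwell(seconds).
- solve_ik(position, orientation): joint angles nearest the present ones, or None.
- bot.get_state(): the state.
- imaging.capture(name): name is "side" or "top"; returns the picture (480x640x3 uint8, blue, green, red); there is no depth.
- imaging.camera_model(name): a dict with "K" (3x3 intrinsics, pixels), "k1" (the pictures are not rectified: a ray, as slopes to the right and down, at radius r is drawn at 1 + k1 r^2 times it, then the intrinsics apply), "position" and "rotation" of the camera in the world. Camera axes: x right, y up, looking along -z (the intrinsics and any distortion apply to the point x, -y, -z); pixel columns grow to the right and rows downward; lengths in mm; the calibration is good to about 2 mm. A picture is of the moment at which its call begins. camera_model takes no time and is no camera call.
A pose or a line that the arm cannot do raises bot.IKError and nothing moves.
- bot.sign_off(): hands the job in; it is judged then, once.
The state is a dict: "t": time; "qpos": joint angles; "joint_velocities": joint speeds; "effort": joint torques, N m; "tcp_pos": TCP position; "orientation": TCP orientation; "contact_force": force on the tool from outside, world axes, zero at the start; "wrist_torque": the same for the moment, N m; "opening": opening from 0.0 (shut) to 1.0 (fully open); "gripper_force": force on a finger pad.
Only numpy, scipy, OpenCV 4.12 (cv2) and the standard library are available. Lean on these libraries where they do the work, as an engineer would, in place of code of your own. Each camera call takes 0.05 s, during which the arm holds its last target. There are 200 camera calls.

## Task

Get the drop-weight impact rig ready: take the long rod (the only one long enough) out of the wooden block by its head, thread it gently, tip first, down through the upper and then the lower guide bush of the rig. Finish while still holding it still and upright there, spanning both bushes, with its tip showing clearly (about 2 cm) below the lower bush but not touching the anvil. Leave the two short rods in the block and everything else where it stands.

Things in the scene. Friction and masses are not known exactly. Their poses are not given: they have to be found in the camera images.
- long_rod: long steel rod: shank 12 mm in diameter, 150 mm long, with a 4 mm taper to the 8 mm flat tip, topped by a round dark steel head 24 mm in diameter, 36 mm tall (186 mm overall), 0.15 to 0.31 kg. Origin at the centre of the tip, z towards the head. Starts upright in one of the three holes of the block, tip 10 mm above the table, head from 160 to 196 mm above it
- rod_tip (a point): centre of the flat end of the long rod's tip (same point as the rod's origin)
- rod_head (a point): centre of the long rod's head, 168 mm from the tip: the place to grip
- short_rod_1: short steel rod with the same head: shank 12 x 75 mm, 111 mm overall, upright in another hole of the block; its head ends 121 mm above the table. Origin at its tip
- short_rod_2: shorter steel rod with the same head: shank 12 x 60 mm, 96 mm overall, upright in another hole of the block; its head ends 106 mm above the table. Origin at its tip
- rod_block: wooden block 54 x 174 x 50 mm (x, y, z), fixed to the table, with three holes in a row along its y at -60, 0 and +60 mm, 14 mm in diameter and 40 mm deep from the top. Origin at the centre of its underside
- rig: impact rig, fixed to the table: grey base, round anvil (48 mm in diameter), a column 20 mm in diameter standing 62 mm from the bush axis along the rig's +x, and two arms from it that carry two brass guide bushes one above the other on one vertical axis. Origin at table height under the bush axis, z up. Nothing of the rig is higher than 168 mm
- upper_bush (a point): centre of the upper mouth of the upper bush, 154 mm above the table. Each bush is 24 mm tall, with a straight 16 mm bore in its lower 14 mm that flares to 26 mm at its upper mouth (36 mm over its outside). The upper bush ends below at 130 mm
- lower_bush (a point): centre of the upper mouth of the lower bush, 94 mm above the table, on the same vertical axis; same shape
- lower_exit (a point): centre of the underside of the lower bush, 70 mm above the table
- anvil_top (a point): centre of the anvil's top face, 26 mm above the table, 44 mm below the lower bush
- flask: conical flask 61 mm wide, 78 mm tall, bystander; origin under its centre
- cylinder: measuring cylinder 136 mm tall, bystander; origin under its centre
- pipette: white plastic pipette 152 x 13 x 14 mm lying between block and rig, bystander; origin under its centre
There are look-alikes about, which are no part of the job. Leave any blue look-alike of the short_rod_2 alone.

How it is judged (in metres and radians):
On the way, in this order (a step that is already met when the one before it is completed fails the run):
1. the long rod is lifted clear of the wooden block (height (world z) of rod_tip above 0.054 m), for 0.1 s.
2. the tip has passed down through the upper bush and is between the two bushes (horizontal distance between rod_tip and lower_exit below 0.005 m and angle between the z axis of long_rod and the z axis of rig, either way round below 0.06 rad and z of rod_tip in the frame of lower_bush between 0 and 0.034 m), for 0.05 s.
3. the tip shows below the lower bush (horizontal distance between rod_tip and lower_exit below 0.005 m and angle between the z axis of long_rod and the z axis of rig, either way round below 0.06 rad and z of rod_tip in the frame of lower_exit below -0.004 m), for 0.1 s.
At the end, for the whole second after the job is handed in: the long rod is held in the fingers, still (< 0.02 m/s), within 0.06 rad of the bush axis, its tip within 5 mm of the axis, at least 5 mm below the lower bush and 3 mm above the anvil, pressing on the rig with less than 10 N; both short rods stand in the block (horizontal distance between rod_tip and lower_exit below 0.005 m and angle between the z axis of long_rod and the z axis of rig, either way round below 0.06 rad and z of rod_tip in the frame of lower_exit below -0.005 m and z of rod_tip in the frame of anvil_top above 0.003 m and contact force between long_rod and the fingers above 2 N and contact force between long_rod and rig below 10 N and linear speed of long_rod below 0.02 m/s and horizontal distance between each of short_rod_1, short_rod_2 and rod_block below 0.075 m and height (world z) of each of short_rod_1, short_rod_2 below 0.02 m); the arm keeps its last pose, push and grip.
It fails at once if the rod is forced against the rig (over 40 N) (contact force between long_rod and rig above 40 N).
It fails at once if a bystander is moved more than 3 cm (distance of any of flask, cylinder, pipette from where it was at the start of the episode above 0.03 m).
It fails at once if a short rod is pulled out of the block (height (world z) of any of short_rod_1, short_rod_2 above 0.04 m).
It also fails if it takes over 48 s, if anything falls off the work surface, if the arm or the gripper's body presses on something with over 40 N, if the wrist force passes 120 N, or if a joint passes its speed limit or range.

## Working session

There is one attempt and no reset: what is moved stays moved. The work goes in short steps, each a Python script; the robot and the scene stay as the last script left them, time stands still between calls to the robot, and variables do not carry over. Pictures are saved under pics/ and viewed, at most 10 in all, crops included, and the job is handed in when it is done.

```bash
mkdir -p pics; cat > h.py <<'E'
import numpy as np, cv2
from bench import bot, solve_ik, imaging
def ray(cam,u,v):
    m=imaging.camera_model(cam);K=np.array(m["K"]);k=m["k1"]
    d=np.linalg.inv(K)@[u,v,1];xd=d[:2];x=xd.copy()
    for _ in range(30): x=xd/(1+k*(x@x))
    R=np.array(m["rotation"]);w=R@np.array([x[0],-x[1],-1.])
    return np.array(m["position"],float),w
def onz(cam,u,v,z):
    p,w=ray(cam,u,v);return p+w*(z-p[2])/w[2]
def proj(cam,P):
    m=imaging.camera_model(cam);K=np.array(m["K"]);R=np.array(m["rotation"])
    c=R.T@(np.array(P,float)-m["position"]);x=np.array([c[0],-c[1]])/-c[2]
    x=x*(1+m["k1"]*(x@x));return (K@[x[0],x[1],1])[:2]
E
python3 - <<'E'
from h import *
for c in("side","top"):
    cv2.imwrite(f"pics/{c}0.png",imaging.capture(c)); print(c,imaging.camera_model(c))
E
```

```text
side {'K': array([[548.85225785,   0.        , 322.45641409],
       [  0.        , 548.85225785, 241.74743712],
       [  0.        ,   0.        ,   1.        ]]), 'k1': 0.0334629097556169, 'position': array([ 550.5789855 , -968.45406161,  576.27874416]), 'rotation': array([ 1.05279742, -0.00333044, -0.02095708])}
top {'K': array([[491.13313483,   0.        , 323.44138282],
       [  0.        , 491.13313483, 243.25536762],
       [  0.        ,   0.        ,   1.        ]]), 'k1': 0.031084700834550748, 'position': array([ 445.30326518, -178.11374901,  965.01244241]), 'rotation': array([ 0.15531523, -0.02084008, -1.59286176])}
```

View pics/side0.png

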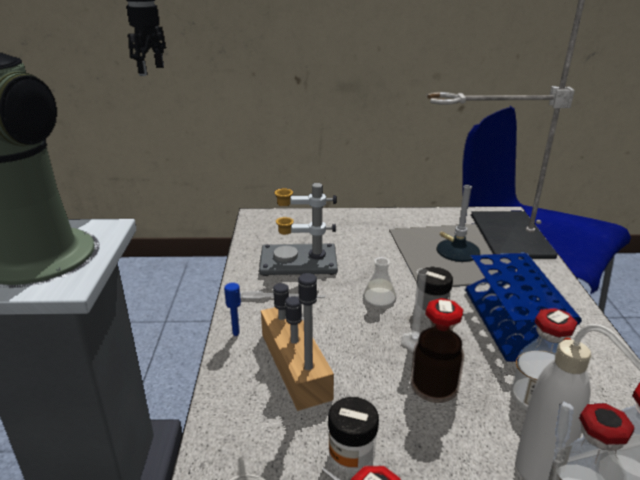

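View pics/top0.png

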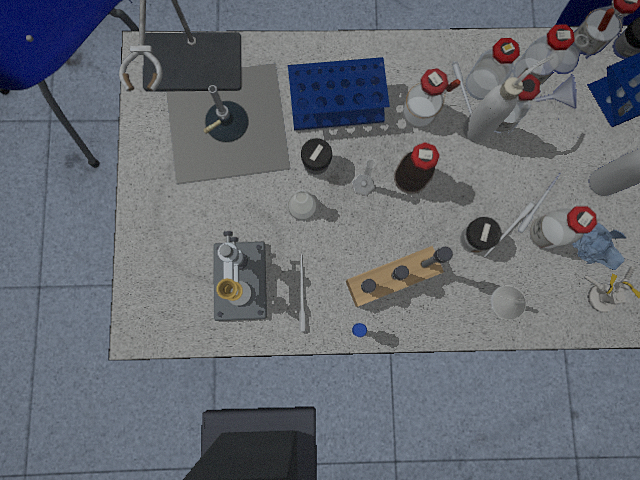

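The top view shows the brass bush near (230,289) and the rod heads near (369,286), (401,273) and (442,257). The rightmost is the tall one. In the side view the long rod's head is at (308,290) and the bushes are at (284,195) and (285,226).

```bash
sed -i 's/R=np.array(m\["rotation"\])/R=Rot.from_euler("xyz",m["rotation"]).as_matrix()/; 1a from scipy.spatial.transform import Rotation as Rot' h.py
python3 - <<'E'
from h import *
t=cv2.imread("pics/top0.png");s=cv2.imread("pics/side0.png")
def f(im,box,k,h=300): 
    x,y,w,hh=box;return cv2.resize(im[y:y+hh,x:x+w],None,fx=k,fy=k,interpolation=cv2.INTER_CUBIC)
A=f(t,(205,225,66,100),4); B=f(t,(340,235,120,75),4); C=f(s,(250,175,100,100),4)[:300]; D=f(s,(215,265,130,75),4)[:300,:400]
o=np.zeros((600,800,3),np.uint8);o[:300,:264]=A[100:400];o[:300,300:780]=B;o[300:,:400]=C;o[300:,400:]=D[:, :400]
cv2.imwrite("pics/crops.png",o)
def brass(im):
    h=cv2.cvtColor(im,cv2.COLOR_BGR2HSV);return cv2.inRange(h,(12,120,60),(32,255,255))
for n,im,(x,y,w,hh) in(("top",t,(205,225,66,100)),("side",s,(265,180,40,60))):
    m=np.zeros(im.shape[:2],np.uint8);m[y:y+hh,x:x+w]=brass(im)[y:y+hh,x:x+w]
    for c in cv2.findContours(m,0,1)[0]:
        if cv2.contourArea(c)>15: print(n,cv2.boundingRect(c),cv2.contourArea(c),cv2.fitEllipse(cv2.convexHull(c)))
for z,uv in((154,(230,288)),(196,(443,255)),(121,(401,273)),(106,(369,286)),):print(z,onz("top",*uv,z))
print(onz("side",284,192,154),onz("side",308,280,196))
print(proj("top",[0,533,231]),proj("side",[133,533,231]))
E
```

```text
top (217, 279, 25, 21) 381.0 ((229.05783081054688, 289.24560546875), (20.442001342773438, 25.676681518554688), 106.1667251586914)
side (276, 218, 17, 16) 174.5 ((284.2474670410156, 224.65850830078125), (16.906532287597656, 18.052783966064453), 115.05467224121094)
side (274, 188, 19, 18) 219.0 ((283.15643310546875, 196.21923828125), (18.005718231201172, 20.484607696533203), 92.44104766845703)
154 [500.55608509 -42.96787727 154.        ]
196 [ 542.96172563 -385.82730766  196.        ]
121 [ 522.5421991  -331.47075704  121.        ]
106 [ 502.23492299 -277.01785666  106.        ]
[500.42421376 -41.20661295 154.        ] [ 545.79281671 -397.36102147  196.        ]
[-261.73051999  706.15629337] [153.00009914  75.99661189]
```

View pics/crops.png

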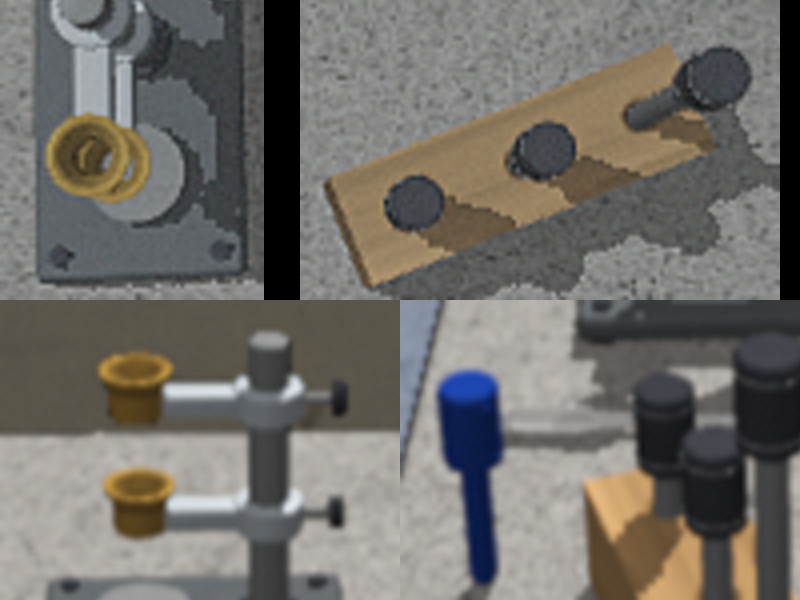

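The crops give the upper bush ring at about top (226.7,288.4) and side (283.7,192.4). The long head's top face is at about top (444,254). The middle short rod is the lowest, so it is short_rod_2, and the far one is short_rod_1.

```bash
cat >> h.py <<'E'
def tri(a,b):
    A=[];B=[];
    for p,w in(ray("top",*a),ray("side",*b)):
        w=w/np.linalg.norm(w);M=np.eye(3)-np.outer(w,w);A.append(M);B.append(M@p)
    x=np.linalg.lstsq(np.vstack(A),np.hstack(B),rcond=None)[0]
    return x,np.linalg.norm(np.vstack(A)@x-np.hstack(B))
E
python3 - <<'E'
from h import *
c=lambda x,y,ox,oy:(ox+(x+.5)/4-.5,oy+(y+.5)/4-.5)
ut=c(88,255,205,225);us=c(136.5,71,250,175);ls=c(139,188,250,175)
print("bush",tri(ut,us),onz("top",*ut,154),onz("side",*us,154),onz("side",*ls,94))
ht=c(418,74,340,235);hs=c(772-400,54,215,265)
print("head",tri(ht,hs),onz("top",*ht,196),onz("side",*hs,196))
h1=c(115,202,340,235);h2=c(247,150,340,235)
print(onz("top",*h1,121),onz("top",*h2,106))
s=bot.get_state();print(s["orientation"],s["t"],s["contact_force"])
for yaw in(0,np.pi):
  for p in([545,-387,159],[545,-387,334],[500,-42,334],[500,-42,199]): print(yaw,solve_ik(p,[np.pi,0,yaw]))
E
```

```text
bush (array([499.97584732, -37.04970484, 151.38191166]), np.float64(0.3736292455111445)) [500.06271395 -37.47559164 154.        ] [500.02971201 -42.86065486 154.        ] [499.36294942 -44.33013618  94.        ]
head (array([ 545.78431602, -388.61126615,  193.0989027 ]), np.float64(0.7287070409780557)) [ 545.92259472 -387.79401394  196.        ] [ 545.31464608 -393.12575267  196.        ]
[ 502.76323621 -274.2701322   121.        ] [ 525.44367722 -334.92974222  106.        ]
[-3.14007212e+00 -2.01685247e-04  2.89677845e+00] 0.1 [-0.14791574 -0.06573821  0.16116096]
0 [-0.72779994  0.59511184  0.04717798  1.02286247  0.          2.41379271]
0 [-0.72779994  0.53084377  0.38090685  1.42085941  0.          2.41379271]
0 [-0.23101784  0.18685176 -0.11630112  1.26764344  0.          2.91057481]
0 [-0.23101784  0.26309929 -0.36782315  0.9398739   0.          2.91057481]
3.141592653589793 [-0.72779994  0.59511184  0.04717798  1.02286247  0.         -0.72779994]
3.141592653589793 [-0.72779994  0.53084377  0.38090685  1.42085941  0.         -0.72779994]
3.141592653589793 [-0.23101784  0.18685176 -0.11630112  1.26764344  0.         -0.23101784]
3.141592653589793 [-0.23101784  0.26309929 -0.36782315  0.9398739   0.         -0.23101784]
```

```bash
python3 - <<'E'
from h import *
R=[np.pi,0,np.pi]
bot.move_ptp([545.9,-388,240],R)
print(bot.movel([545.9,-388,159],max_speed=80,threshold=8))
bot.grip(0.0,40); s=bot.get_state();print(s["t"],s["opening"],s["gripper_force"],s["contact_force"],s["tcp_pos"],s["wrist_torque"])
E
```

```text
False
5.3667 0.2699377484716472 39.2933464050293 [ 0.29913143 -0.74393996  0.17586912] [ 545.99842714 -388.50774548  159.32300978] [-0.39266322  0.03481792 -0.0720968 ]
```

```bash
python3 - <<'E'
from h import *
bot.grip(0.0,70)
print(bot.movel([545.9,-388,212],max_speed=60,threshold=15))
s=bot.get_state();print(s["contact_force"],s["tcp_pos"])
bot.movel([545.9,-388,340],max_speed=120)
bot.movel([500,-40,340],max_speed=120)
bot.dwell(.3)
s=bot.get_state();print(s["t"],s["opening"],s["contact_force"],s["tcp_pos"],s["wrist_torque"])
o=np.zeros((600,800,3),np.uint8)
for i,(c,(x,y,w,h)) in enumerate((("top",(190,235,100,100)),("side",(235,80,100,150)))):
    im=imaging.capture(c);cv2.imwrite(f"pics/{c}1.png",im)
    r=cv2.resize(im[y:y+h,x:x+w],None,fx=4,fy=4,interpolation=cv2.INTER_CUBIC);o[:r.shape[0],400*i:400*i+400]=r
cv2.imwrite("pics/c1.png",o)
E
```

```text
False
[ 0.39273684  0.47317783 -3.10932562] [ 545.64266159 -387.65090943  211.47910979]
11.2083 0.2587244226603969 [ 0.29634293 -0.48445027 -1.96350381] [500.01591878 -40.07289062 339.98441082] [ 0.00969547  0.02835659 -0.01445572]
```

View pics/c1.png

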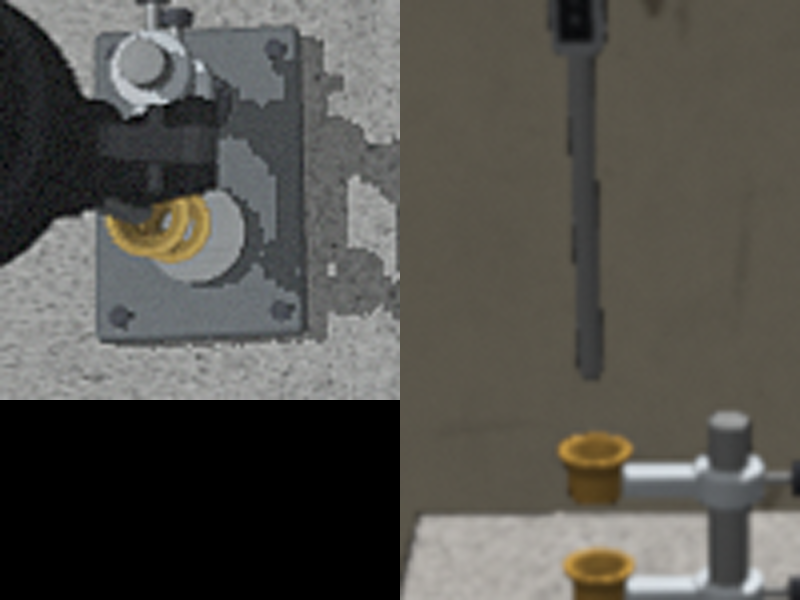

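The side crop shows the rod gripped nearly vertical. The shank's top is at crop (581,60) and the tip at (591,373), just above the upper bush mouth at (596,450). In the top crop the tip is partly hidden, near (130,210).

```bash
python3 - <<'E'
from h import *
c=lambda x,y,ox,oy:(ox+(x+.5)/4-.5,oy+(y+.5)/4-.5)
for z in(191,341):
    print(z,(proj("top",[500,-40,z])-[190,235])*4,(proj("side",[500,-40,z])-[235,80])*4+[400,0])
tip=c(191,376,235,80);sh=c(181,60,235,80)
m=imaging.camera_model("side")
def ony(u,y):
    p,w=ray("side",*u);return p+w*(y-p[1])/w[1]
for y in(-46,-43,-40):print(ony(tip,y),ony(sh,y))
for q in((196.5,450),(200,566)):print(ony(c(*q,235,80),-43))
im=cv2.imread("pics/top1.png")[270:310,205:255]
cv2.imwrite("pics/c2.png",cv2.resize(im,None,fx=12,fy=12,interpolation=cv2.INTER_NEAREST))
E
```

```text
191 [136.54285907 207.47674677] [592.57235026 372.29472507]
341 [ 51.4916453  175.69817574] [580.74705664  38.36465829]
[498.90953877 -46.         192.42961457] [499.50626851 -46.         334.19400416]
[498.74149968 -43.         191.18126255] [499.34017011 -43.         333.40669751]
[498.57346059 -40.         189.93291053] [499.1740717  -40.         332.61939086]
[500.05340928 -43.         154.56750347]
[499.79598407 -43.          94.3714082 ]
```

View pics/c2.png

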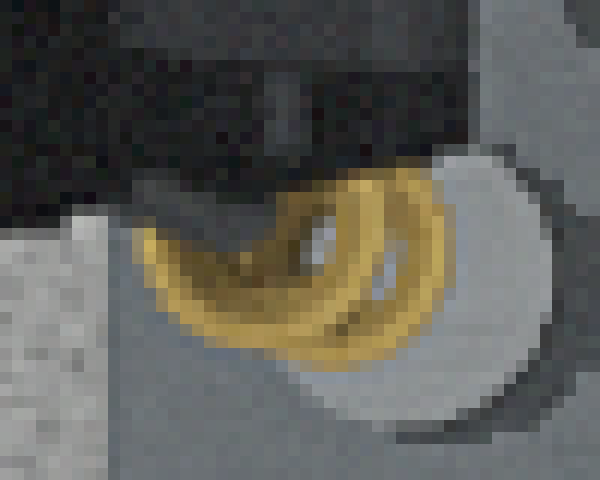

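```bash
python3 - <<'E'
from h import *
bot.movel([501.4,-38.3,312],max_speed=40);bot.dwell(.2)
f0=np.array(bot.get_state()["contact_force"]);t0=np.array(bot.get_state()["wrist_torque"])
for z in(298,290,283,275):
    r=bot.movel([501.4,-38.3,z],max_speed=20,threshold=4)
    bot.dwell(.1);s=bot.get_state();print(s["t"],r,np.round(s["contact_force"]-f0,2),np.round(s["wrist_torque"]-t0,3),np.round(s["tcp_pos"],2))
    if r:break
for c in("top","side"):cv2.imwrite(f"pics/{c}3.png",imaging.capture(c))
a=cv2.imread("pics/top3.png")[260:320,200:260];b=cv2.imread("pics/side3.png")[170:250,250:330]
o=np.zeros((400,800,3),np.uint8)
o[:,:400]=cv2.resize(a,(400,400),interpolation=cv2.INTER_CUBIC);o[:,400:]=cv2.resize(b,(400,400),interpolation=cv2.INTER_CUBIC)
cv2.imwrite("pics/c3.png",o)
E
```

```text
13.3083 False [ 0.3   0.5  -0.45] [0.    0.057 0.037] [501.51 -38.28 298.16]
13.9583 False [0.17 0.87 0.86] [ 0.02   0.046 -0.003] [501.46 -38.31 290.07]
14.5583 False [-0.09  0.58 -0.18] [ 0.067  0.061 -0.03 ] [501.44 -38.3  283.05]
15.2083 False [ 0.55  0.6  -0.16] [-0.007  0.017  0.006] [501.45 -38.31 275.07]
```

View pics/c3.png

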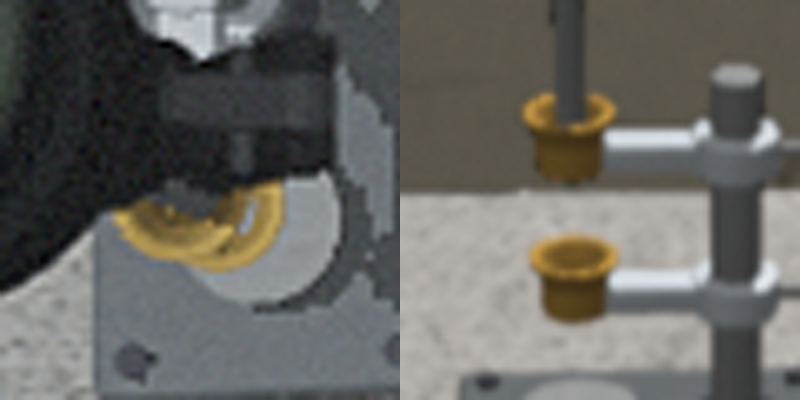

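The side view shows the rod centred in the upper bush (axis at crop u≈571) with no contact force. I'll carry on down.

```bash
python3 - <<'E'
from h import *
f0=np.array(bot.get_state()["contact_force"])
for z in(262,248,238,228,218,208,199.5):
    r=bot.movel([501.4,-38.3,z],max_speed=20,threshold=4)
    bot.dwell(.15);s=bot.get_state();print(s["t"],r,np.round(s["contact_force"]-f0,2),np.round(s["wrist_torque"],3),np.round(s["tcp_pos"],2))
    if r:break
for c in("top","side"):cv2.imwrite(f"pics/{c}4.png",imaging.capture(c))
b=cv2.imread("pics/side4.png")[150:270,240:340]
cv2.imwrite("pics/c4.png",cv2.resize(b,(500,600),interpolation=cv2.INTER_CUBIC))
E
```

```text
16.2583 False [-1.   -0.41 -0.37] [ 0.011  0.035 -0.019] [501.5  -38.32 262.15]
17.2583 False [-0.32  0.15  0.37] [ 0.004  0.027 -0.005] [501.51 -38.31 248.16]
18.0583 False [-1.04 -0.08  0.95] [ 0.044 -0.035  0.034] [501.51 -38.34 238.13]
18.8583 False [ 0.4  -0.51 -0.18] [ 0.055  0.033 -0.054] [501.51 -38.33 228.14]
19.6583 False [-0.64  0.81 -0.36] [ 0.039 -0.015  0.002] [501.51 -38.33 218.12]
20.4583 False [-0.75 -0.09 -1.31] [-0.012 -0.015 -0.024] [501.52 -38.31 208.13]
21.1833 False [-0.98  0.05  0.35] [ 0.014 -0.035  0.022] [501.51 -38.33 199.6 ]
```

View pics/c4.png

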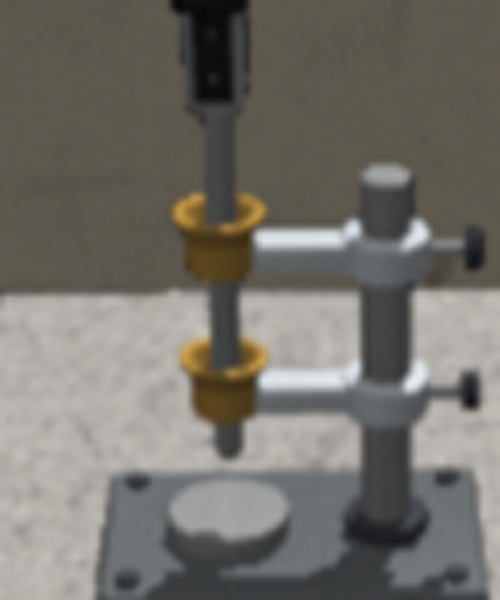

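The rod runs through both bushes. Its tip is at crop (229,455), well below the lower bush's underside (about 423) and clear of the anvil, and the contact forces are near zero.

```bash
python3 - <<'E'
from h import *
bot.dwell(.5);print(bot.get_state()["gripper_force"]);print(bot.sign_off())
E
```

```text
68.80082845687866
the job is handed in; nothing more can be done
None
```

The job is handed in: the long rod is held still and upright through both bushes, tip about 2 cm below the lower bush and clear of the anvil, with no contact force noticed on the way down; the sign-off returned no verdict, and I did not re-check the short rods or bystanders in a picture.

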